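# Uncover the cavity filter and set its tuning screw a quarter turn off the seat

## Robot

A 7-joint arm with a two-finger parallel gripper is mounted at the origin on a cart in front of the work surface, level with it; the furniture and walls round the work are solid. World frame = base frame: x ahead of the robot, y to its left, z up, the work surface at z = 0. Lengths are in m, angles in rad, forces in N, time in s.
With the tool pointing down it reaches from about 0.425 to 0.8 m from the base axis. Payload 8.3 kg.
Tool frame: the origin (TCP) lies at the very end of the fingers, on their centre line; the grasp point (between the pads) lies 19 mm behind it; x points along the fingers, z is the direction in which the jaws open and shut, and the axes are right-handed (so a half turn about x gives the same grasp; the last joint's range is limited). The gripper opens to 85 mm and grips with 20 to 120 N. Pads are 22 mm wide; open, the fingers measure 114 mm over their backs; the gripper's body (76 mm by 85 mm) begins 54 mm behind the grasp point. The pads swing forward as they close: fully open they stand 13 mm farther back than shut.
Start: joints at [-1.187, 0.383, 0.016, 1.37, -0.006, 1.388, -0.046], TCP at [0.27, 0.564, 0.231] pointing down, gripper open.
Joint ranges: [-2.95, 2.95], [-0.25, 2.06], [-1.52, 1.56], [0.18, 2.33], [-1.44, 4.58], [0.02, 2.06], [-3.01, 3.01]. Speed limits (rad/s): [2.39, 2.39, 3.01, 3.01, 3.14, 3.14, 3.14].

## Interface

Orientations are given as a rotation vector (axis times angle).
In Python, from bench import manip, vision, spotter gives the robot as it stands. The module is installed in compiled form; this text tells all that it offers.
- The arm moves only by the tool send_rows, never from a script. Its argument "plan" is a list of rows, each a list of 4 numbers: the shift along the tool's x, y, z in m, then the turn about the tool's x in degrees. In form: [[dx, dy, dz, yaw], ...]. A call has 1 to 10 rows; each row is the pose to reach, as a shift and turn from the pose commanded when the call began, along the tool's axes at that moment; what a row does not reach only later rows make up. A row lasts 1/10 s, in which the tool goes at most 50 mm and 8.59 degrees, less where a joint would pass 70% of its speed; a pose out of reach is approached as far as the arm can. A call with a gripper value outside its range is refused whole. "grip" is the gripper command: -1 is fully open, 1 is shut, values between are in proportion, set as the call begins (left out, the last holds). The fingers move at their own pace and stop on an object; "squeeze" is the grip in N (left out, the last holds). Time passes only in rows, so rows that repeat a pose let the fingers close. It gives the time, the measured TCP pose, the force and the opening at its end, in the units of the state.
- manip.sense(): the state, without advancing time (a new reading comes with each control period).
- vision.get_image(name): name is "side" or "top"; returns (picture, depth): 480x640x3 uint8, red, green, blue; 480x640 float32, m along the optical axis (not along the pixel's ray), 0 where there is no reading.
- vision.get_calibration(name): a dict with "K" (3x3 intrinsics, pixels), "extrinsics" (4x4, takes a point from world to camera coordinates). Camera axes: x right, y down, z forward; pixel columns grow to the right and rows downward; lengths in m; the calibration is good to about 2 mm. A picture is of the moment at which its call begins. get_calibration takes no time and is no camera call.
- manip.hand_in(): hands the job in, once; it reports no verdict.
Trained networks look in the newest picture that a camera, given by its name, has taken for a name from the list of things; names that differ only in an ending like _2 or _b are one class to them, and where a whole thing is asked for, a point or a joint stands for the part that bears it (a point fixed in the world has none). Each returns a list of dicts, best first, with "p" (0 to 1); they miss things now and then, are a little off and sometimes report something else, mostly with a low value. They report only what shows in the picture. A call takes as long as a camera call.
- spotter.search_frame(query, camera): "at" ([column, row] in pixels, amid what is visible of it).
- spotter.mark_of(query, camera): "at" ([column, row] in pixels: a listed point, or the origin of a listed thing).
The state is a dict: "t": time; "joint_positions": joint angles; "qvel": joint speeds; "joint_efforts": joint torques, N m; "tcp_pos": TCP position; "eef_rot": TCP orientation; "ft_force": force on the tool from outside, world axes, zero at the start; "wrist_torque": the same for the moment, N m; "width": finger opening in m.
Only numpy, scipy, OpenCV 4.12 (cv2) and the standard library are available. Lean on these libraries where they do the work, as an engineer would, in place of code of your own. Each camera call takes 0.05 s, during which the arm holds its last target.

## Task

Lift the loose blue cover (the one with the black knob on top) off the cavity filter and set it down gently, upright, on the bench clear of the filter. Then turn the brass thumbscrew on the filter's deck clockwise until it seats and will turn no further, back it off a quarter turn, and finish while still gripping the thumbscrew at that setting, so that its lock nut can be nipped up against your hold: do not let go at the end. Leave the other things on the bench where they are.

Things in the scene. Friction and masses are not known exactly. Their poses are not given: they have to be found in the camera images.
- filter_housing: milled aluminium cavity-filter housing, fixed to the bench: block 90 mm (its x) by 120 mm (its y), rising to a shoulder 40 mm above the bench, with a 78 x 108 mm raised deck inside the shoulder at 46 mm. A coaxial socket, 15 mm across, sticks out 37 mm from the middle of each of its two short (y) faces, at 22 mm height. Origin: centre of its underside, on the bench; z up
- cover: loose blue sheet-metal screening cover, a box open below, 88 mm (its x) by 118 mm (its y) by 53 mm tall, walls 3 mm, about 0.22 kg. At the start it stands on the housing's shoulder, square with the housing, over the deck and the thumbscrew, with 2 mm play all round; lift it straight up at least 60 mm to clear them. Origin: centre of its open lower rim; z up
- cover_knob (a point): middle of the round black knob on top of the cover: knob 22 mm across, 18 mm tall, its top 10 mm above this point. It lies on the cover's z axis, 69 mm above the cover's lower rim and 16 mm above its top plate
- bench_space (a point): fixed point on the bench top, in the middle of the open bench on the robot's side of the filter: the cover can be set down with its centre within about 0.05 m in world x and 0.10 m in world y of it, where filter and bystanders leave space (the black leads lie flat and do not hinder). The bench's front edge runs along y = x - 0.40 in the world, bench on the -y side; fixed equipment begins at y = -0.35
- tuning_screw: the screw with its thumbscrew head, standing upright on the deck, on the housing's centre line 20 mm from its centre towards +y of the housing. Origin: on the screw's axis, 46 mm above the bench (at deck level) when seated; z up
- thumbscrew_head (a point): middle of the thumbscrew's head, on its axis, 75 mm above the bench when seated (2 mm higher per turn backed off): knurled brass, round, 28 mm across, 18 mm tall, with a red index line on top and down its side. Its underside is 20 mm above the deck, and nothing within 50 mm of its axis rises over 56 mm above the bench once the cover is off; it can be gripped across any diameter. The point's x axis turns with the head and points opposite to the index line
- thumbscrew (a joint): turning angle of the thumbscrew, rad: 0 is seated (a hard stop), negative values are backed off; it grows as the head is turned clockwise seen from above (right-hand thread). It starts 0.9 to 2.7 rad off the seat and cannot be backed off past -4.2. Running friction is about 0.05 N m and it stays where it is left; at -0.785 it is an eighth of a turn off the seat, at -1.57 a quarter turn
- multimeter: yellow and black hand multimeter, 165 x 82 x 43 mm, lying on the bench; a bystander. Origin: centre of its underside
- solder_spool: spool of solder wire, about 70 mm across, 56 mm tall, standing on the bench; a bystander. Its origin lies under the middle of its outline, 12 mm from the spool's own axis
- screw_jar: small pale blue jar with a white screw lid, 55 mm across, 68 mm tall; a bystander. Origin: centre of its underside
- filter_capacitor: blue-grey can capacitor standing upright, 35 mm across, 86 mm tall; a bystander. Origin: centre of its underside
- needle_nose: needle-nose pliers with red handles, 182 mm long (along its y), 55 mm wide, 15 mm thick, lying on the bench; a bystander. Origin: centre of its underside

How it is judged:
On the way, in this order (a step that is already met when the one before it is completed fails the run):
1. the cover has been set down upright on the bench clear of the filter and let go (height (world z) of cover below 0.006 m and angle between cover's own z axis and vertical below 0.08 rad and linear speed of cover below 0.03 m/s and contact force between cover and filter_housing below 0.2 N and contact force between the fingers and cover below 0.2 N), for 0.2 s.
2. the thumbscrew has been turned clockwise until it seats (value of joint thumbscrew above -0.07 rad), for 0.1 s.
At the end, for the whole second after the job is handed in: the thumbscrew stands still a quarter turn off its seat (1.57 rad, within 0.3 rad) and the fingers still grip it with at least 2 N; the cover stands upright (within 0.08 rad) and at rest on the bench, clear of the filter and not touched by the fingers (all of step 1 and value of joint thumbscrew between -1.87 and -1.27 rad and velocity of joint thumbscrew between -0.1 and 0.1 rad/s and contact force between the fingers and tuning_screw above 2 N); the arm keeps its last pose, push and grip.
It fails at once if the cover is dropped (it falls faster than 0.6 m/s with no finger on it) (linear speed of cover above 0.6 m/s and contact force between the fingers and cover below 0.1 N).
It fails at once if another thing on the bench is pushed more than 15 mm (distance of any of multimeter, solder_spool, screw_jar, filter_capacitor, needle_nose from where it was at the start of the episode above 0.015 m).
It also fails if it takes over 54 s, if anything falls off the work surface, if the arm or the gripper's body presses on something with over 40 N, if the wrist force passes 120 N, or if a joint passes its speed limit or range.

## Working session

There is one attempt and no reset: what is moved stays moved. The work goes in short steps, Python scripts to look and compute and a tool call to move; the robot and the scene stay as the last step left them, time stands still between calls to the robot, and variables do not carry over. Pictures are saved under pics/ and viewed, and the job is handed in when it is done.

Besides the shell and the picture viewer there is one more tool, called after "Emit:" in YAML: its name, and indented under it one key for each argument. send_rows: Moves the arm, as the interface text tells. Its arguments: {"type":"object","properties":{"plan":{"type":"array","items":{"type":"array","items":{"type":"number"}}},"grip":{"type":"number"},"squeeze":{"type":"number"}},"required":["plan"]}

```bash
mkdir -p pics
cat > h.py <<'E'
import numpy as np, cv2
from bench import manip, vision, spotter
from scipy.spatial.transform import Rotation as R
def cal(n):
    c=vision.get_calibration(n); return np.array(c["K"]),np.array(c["extrinsics"])
def ray(n,px):
    K,E=cal(n); d=np.linalg.inv(K)@[px[0],px[1],1]; Rw=E[:3,:3].T
    return -Rw@E[:3,3], Rw@d
def onz(n,px,z):
    o,d=ray(n,px); return o+d*(z-o[2])/d[2]
def proj(n,p):
    K,E=cal(n); q=E[:3,:3]@np.array(p)+E[:3,3]; q=K@q; return q[:2]/q[2]
def cloud(n,depth):
    K,E=cal(n); v,u=np.mgrid[:480,:640]; z=depth
    P=np.stack([(u-K[0,2])/K[0,0]*z,(v-K[1,2])/K[1,1]*z,z],-1)
    W=(P-E[:3,3])@E[:3,:3]; W[z<=0]=np.nan; return W
def save(n,im): cv2.imwrite(n,im[:,:,::-1])
E
python3 - <<'E'
from h import *
s=manip.sense(); print({k:np.round(v,3) for k,v in s.items()}); print(R.from_rotvec(s['eef_rot']).as_matrix().round(3))
for n in ("side","top"):
    im,d=vision.get_image(n); save(f"pics/{n}0.png",im); np.save(f"{n}0.npy",d)
    K,E=cal(n); print(n,K.round(1).tolist(),(-E[:3,:3].T@E[:3,3]).round(3),E[2,:3].round(2))
for q,z in (("cover_knob",.109),("cover",.04),("filter_housing",0),("bench_space",0)):
  for n in ("side","top"):
    for r in spotter.mark_of(q,n)[:2]: print(q,n,np.round(r["at"],1),r["p"],onz(n,r["at"],z).round(4))
E
```

```text
{'t': np.float64(0.0), 'joint_positions': array([-1.187,  0.384,  0.016,  1.371, -0.006,  1.388, -0.047]), 'qvel': array([-0.002,  0.002, -0.001, -0.001, -0.001,  0.001,  0.001]), 'joint_efforts': array([ 0.0000e+00, -6.2760e+01,  8.4500e-01, -3.7182e+01,  1.6000e-02,
        1.4000e-02, -0.0000e+00]), 'tcp_pos': array([0.27 , 0.563, 0.23 ]), 'eef_rot': array([-0.875,  1.39 ,  0.873]), 'ft_force': array([-0.842,  0.605,  0.251]), 'wrist_torque': array([-0.015,  0.012, -0.012]), 'width': np.float64(0.085)}
[[-0.001 -0.902  0.432]
 [-0.002  0.432  0.902]
 [-1.    -0.    -0.002]]
side [[465.0, 0.0, 311.7], [0.0, 465.0, 237.9], [0.0, 0.0, 1.0]] [ 0.191 -0.856  0.724] [ 0.35  0.69 -0.63]
top [[484.8, 0.0, 324.4], [0.0, 484.8, 239.7], [0.0, 0.0, 1.0]] [ 0.377 -0.181  0.947] [ 0.19 -0.01 -0.98]
cover_knob side [312.7 225.6] 0.86 [ 0.5531 -0.1414  0.109 ]
cover_knob top [303.2 230.4] 0.88 [ 0.5574 -0.1569  0.109 ]
cover side [316.3 252.1] 0.94 [ 0.5565 -0.1522  0.04  ]
cover top [299.7 241. ] 0.81 [ 0.5516 -0.1481  0.04  ]
filter_housing side [315.5 265.8] 0.94 [ 0.5541 -0.1531  0.    ]
bench_space side [275.1 279.6] 0.64 [ 0.4532 -0.1523  0.    ]
bench_space top [304.4 294.1] 0.92 [ 0.4539 -0.1554  0.    ]
```

View pics/top0.png

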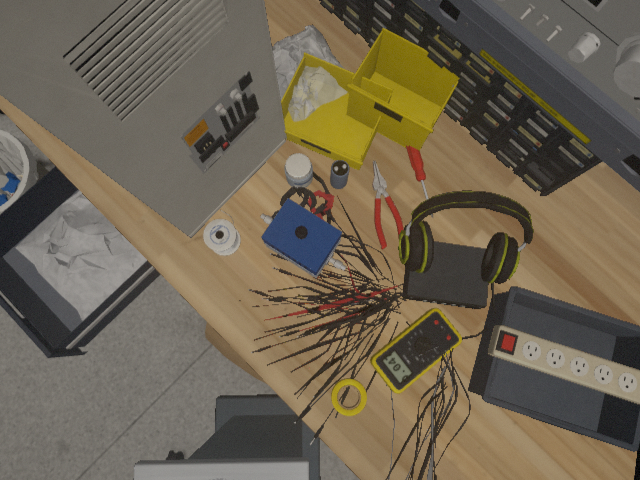

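View pics/side0.png

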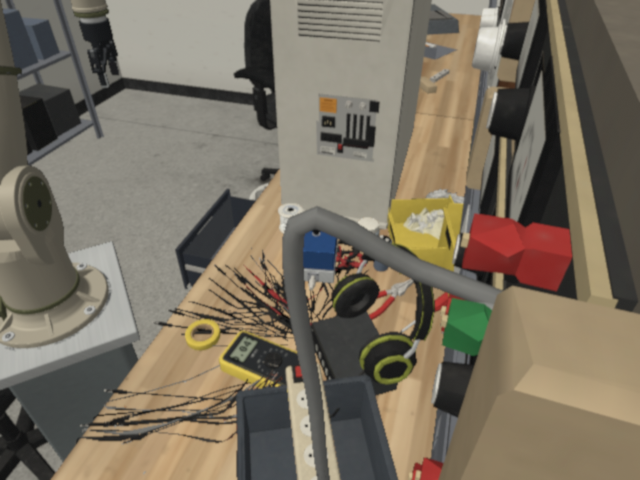

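The top view shows the blue cover at (301,238), turned about 30°, with its knob at (302,231). The spool is at (221,237), the jar at (298,168), the capacitor at (340,173), the pliers at (383,215) and the meter at (415,350). A tall cabinet stands at upper left. Next I need the cover's pose and a map of obstacle heights.

Run:
```python
from h import *
im=cv2.imread("pics/top0.png")[:,:,::-1].astype(int); d=np.load("top0.npy"); W=cloud("top",d)
side=cv2.imread("pics/side0.png")[:,:,::-1].astype(int); Ws=cloud("side",np.load("side0.npy"))
m=(im[...,2]>im[...,0]*1.8)&(im[...,2]>70)
m[:190]=0;m[290:]=0;m[:,:250]=0;m[:,350:]=0
P=W[m]; print("z hist",np.histogram(P[:,2],bins=np.arange(0,.13,.01)))
top=P[(P[:,2]>.085)&(P[:,2]<.1)]
r=cv2.minAreaRect(top[:,:2].astype(np.float32)*1000); print("rect",r, cv2.boxPoints(r)); print(np.median(top[:,2]))
k=(im.max(-1)<60); k[:220]=0;k[245:]=0;k[:,:290]=0;k[:,316:]=0
Q=W[k]; Q=Q[Q[:,2]>.108]; print("knob",Q.mean(0),Q.min(0),Q.max(0))
# height grid
allp=np.concatenate([W.reshape(-1,3),Ws.reshape(-1,3)]); allp=allp[~np.isnan(allp[:,0])]
xs=np.arange(.2,.95,.05); ys=np.arange(.5,-.5,-.05)
print("     "+" ".join(f"{y:5.2f}" for y in ys))
for x in xs[::-1]:
    row=[]
    for y in ys:
        s=(abs(allp[:,0]-x)<.025)&(abs(allp[:,1]-y)<.025)
        row.append(f"{allp[s,2].max():5.2f}" if s.any() else "  -  ")
    print(f"{x:.2f} "," ".join(row))
for q,z in (("multimeter",.0),("solder_spool",0),("screw_jar",0),("filter_capacitor",0),("needle_nose",0)):
  for n in ("top",):
    for r in spotter.mark_of(q,n)[:1]: print(q,n,np.round(r["at"],1),r["p"],onz(n,r["at"],z).round(4))
```

```text
z hist (array([   0,    0,    0,    0,    0,    1,    0,    4,  469, 2403,    0,
          0]), array([0.  , 0.01, 0.02, 0.03, 0.04, 0.05, 0.06, 0.07, 0.08, 0.09, 0.1 ,
       0.11, 0.12]))
rect ((553.5758056640625, -152.9766845703125), (116.78360748291016, 86.68144989013672), 56.58385467529297) [[ 485.2423  -177.84747]
 [ 557.5947  -225.58432]
 [ 621.9093  -128.1059 ]
 [ 549.5569   -80.36905]]
0.09148166147875338
knob [ 0.55331546 -0.15279473  0.11619123] [ 0.54348479 -0.1620353   0.11034314] [ 0.56404974 -0.14265044  0.11946817]
      0.50  0.45  0.40  0.35  0.30  0.25  0.20  0.15  0.10  0.05  0.00 -0.05 -0.10 -0.15 -0.20 -0.25 -0.30 -0.35 -0.40 -0.45
0.90  -0.00   -     -     -     -     -     -     -     -    0.48  0.50  0.00  0.06  0.09  0.09  0.14  0.15  0.23  0.23  0.16
0.85   0.00  0.00  0.00   -     -     -     -     -     -     -    0.50  0.51  0.08  0.08  0.42  0.54  0.14  0.09  0.23  0.22
0.80  -0.52  0.00  0.00  0.00   -     -     -     -     -     -     -    0.51  0.53  0.05  0.01  0.44  0.56  0.13  0.41  0.21
0.75  -0.49 -0.52  0.00  0.00  0.00   -     -     -     -   
[... 1067 characters left out ...]
  0.15
0.30   0.46 -0.89 -0.89 -0.89 -0.89 -0.89 -0.89 -0.74 -0.71 -0.72   -    0.00  0.01  0.02  0.02  0.02  0.04  0.04  0.05  0.11
0.25   0.46 -0.89 -0.89 -0.89 -0.89 -0.89 -0.89 -0.88 -0.77 -0.74 -0.76   -    0.00  0.01  0.02  0.02  0.03  0.03  0.04  0.11
0.20  -0.89 -0.89 -0.89 -0.89 -0.89 -0.89 -0.89 -0.89 -0.89 -0.89 -0.78   -     -    0.02  0.02  0.01  0.01  0.01  0.01  0.01
multimeter top [413.2 349.3] 0.77 [ 0.3461 -0.3626  0.    ]
solder_spool top [226.1 235.1] 0.98 [ 5.729e-01 -3.000e-04  0.000e+00]
screw_jar top [298.9 178.2] 0.57 [ 0.6898 -0.1455  0.    ]
filter_capacitor top [337.2 182.1] 0.79 [ 0.6807 -0.2235  0.    ]
needle_nose top [382.  204.5] 0.9 [ 0.6326 -0.3133  0.    ]
```

Run:
```python
from h import *
Ws=cloud("side",np.load("side0.npy"));W=cloud("top",np.load("top0.npy"))
for u,v in ((305,470),(300,400),(297,300),(310,222),(380,250),(450,280)): print("pipe",Ws[v,u].round(3))
for u,v in ((192,232),(240,190),(283,145),(100,155),(200,100),(270,20),(130,100)): print("cab",W[v,u].round(3))
```

```text
pipe [ 0.301 -0.616  0.144]
pipe [ 0.337 -0.526  0.142]
pipe [ 0.234 -0.757  0.61 ]
pipe [ 0.238 -0.761  0.644]
pipe [ 0.256 -0.77   0.633]
pipe [ 0.273 -0.784  0.625]
cab [0.577 0.064 0.014]
cab [ 0.667 -0.026 -0.003]
cab [ 0.762 -0.113 -0.002]
cab [0.578 0.062 0.428]
cab [ 0.677 -0.032  0.364]
cab [ 1.051 -0.084 -0.   ]
cab [0.625 0.016 0.466]
```

```bash
cat >> h.py <<'E'
def plan(ws,step=.045):
    "print tool-frame shifts from present pose to world points"
    s=manip.sense(); M=R.from_rotvec(s['eef_rot']).as_matrix(); p0=s['tcp_pos']
    for w in ws: print(np.round(w,3),"tool shift",(M.T@(np.array(w)-p0)).round(4),"dist",np.linalg.norm(np.array(w)-p0).round(3))
def st():
    s=manip.sense(); M=R.from_rotvec(s['eef_rot']).as_matrix()
    print("t",round(float(s['t']),2),"tcp",s['tcp_pos'].round(4),"q",np.round(s['joint_positions'],2),"F",np.round(s['ft_force'],1),"T",np.round(s['wrist_torque'],2),"w",round(float(s['width']),4)); print("zaxis",M[:,2].round(3),"x",M[:,0].round(3))
E
python3 -c "
from h import *
plan([(.36,.25,.25),(.43,-.02,.25)])"
```

```text
[0.36 0.25 0.25] tool shift [-0.0187 -0.2167 -0.244 ] dist 0.327
[ 0.43 -0.02  0.25] tool shift [-0.0187 -0.3964 -0.4573] dist 0.605
```

Emit:
send_rows:
  plan:
    - [-0.004, -0.03, -0.034, 0]
    - [-0.008, -0.06, -0.068, 0]
    - [-0.012, -0.09, -0.102, 0]
    - [-0.016, -0.12, -0.136, 0]
    - [-0.019, -0.15, -0.17, 0]
    - [-0.019, -0.18, -0.204, 0]
    - [-0.019, -0.217, -0.244, 0]
    - [-0.019, -0.217, -0.244, 0]
  grip: -1

```text
t: 1.55
tcp_pos: [0.3628, 0.2438, 0.251]
eef_rot: [-0.868, 1.39, 0.866]
ft_force: [-0.7, 0.1, 0.7]
width: 0.0855
```

```bash
python3 -c "
from h import *
st();plan([(.43,-.02,.25),(.46,-.08,.22)])"
```

```text
t 1.55 tcp [0.3628 0.2438 0.251 ] q [-0.88 -0.04  0.2   1.82  0.01  1.36  0.44] F [-0.7  0.1  0.7] T [ 0.01  0.06 -0.03] w 0.0855
zaxis [0.44  0.898 0.001] x [ 0.001 -0.    -1.   ]
[ 0.43 -0.02  0.25] tool shift [ 0.0011 -0.1765 -0.2073] dist 0.272
[ 0.46 -0.08  0.22] tool shift [ 0.0311 -0.2298 -0.2479] dist 0.34
```

Emit:
send_rows:
  plan:
    - [0, -0.029, -0.035, 0]
    - [0, -0.058, -0.069, 0]
    - [0, -0.088, -0.104, 0]
    - [0, -0.118, -0.138, 0]
    - [0, -0.147, -0.173, 0]
    - [0.01, -0.176, -0.207, 0]
    - [0.02, -0.205, -0.23, 0]
    - [0.031, -0.23, -0.248, 0]
    - [0.031, -0.23, -0.248, 0]

```text
t: 2.45
tcp_pos: [0.4609, -0.077, 0.2184]
eef_rot: [-0.871, 1.392, 0.869]
ft_force: [-0.0, 0.3, -0.5]
width: 0.0852
```

```bash
python3 -c "
from h import *
st();plan([(.5535,-.153,.2),(.5535,-.153,.14),(.5535,-.153,.097)])"
```

```text
t 2.45 tcp [ 0.4609 -0.077   0.2184] q [-0.54  0.04  0.66  1.83 -0.02  1.29  1.24] F [-0.   0.3 -0.5] T [-0.   -0.03 -0.03] w 0.0852
zaxis [ 0.437  0.899 -0.002] x [-0.001 -0.002 -1.   ]
[ 0.554 -0.153  0.2  ] tool shift [ 0.0184 -0.1165 -0.0278] dist 0.121
[ 0.554 -0.153  0.14 ] tool shift [ 0.0784 -0.1165 -0.0277] dist 0.143
[ 0.554 -0.153  0.097] tool shift [ 0.1214 -0.1165 -0.0276] dist 0.171
```

Emit:
send_rows:
  plan:
    - [0.006, -0.04, -0.01, 0]
    - [0.012, -0.08, -0.02, 0]
    - [0.02, -0.1165, -0.028, 0]
    - [0.05, -0.1165, -0.028, 0]
    - [0.08, -0.1165, -0.028, 0]
    - [0.08, -0.1165, -0.028, 0]

```text
t: 3.05
tcp_pos: [0.5513, -0.1468, 0.1353]
eef_rot: [-0.871, 1.393, 0.88]
ft_force: [0.5, 0.6, 0.3]
width: 0.0853
```

Run:
```python
from h import *
st();plan([(.5535,-.153,.097)])
im,d=vision.get_image("side"); save("pics/side1.png",cv2.resize(im[170:320,220:420],(800,600)))
im,d=vision.get_image("top"); save("pics/top1.png",cv2.resize(im[150:330,200:440],(800,600)))
```

```text
t 3.05 tcp [ 0.5513 -0.1468  0.1353] q [-0.34  0.4   0.7   1.68 -0.27  1.18  1.55] F [0.5 0.6 0.3] T [ 0.06  0.03 -0.03] w 0.0853
zaxis [ 0.431  0.902 -0.002] x [-0.007  0.001 -1.   ]
[ 0.554 -0.153  0.097] tool shift [ 0.0383 -0.0049 -0.0046] dist 0.039
```

View pics/side1.png

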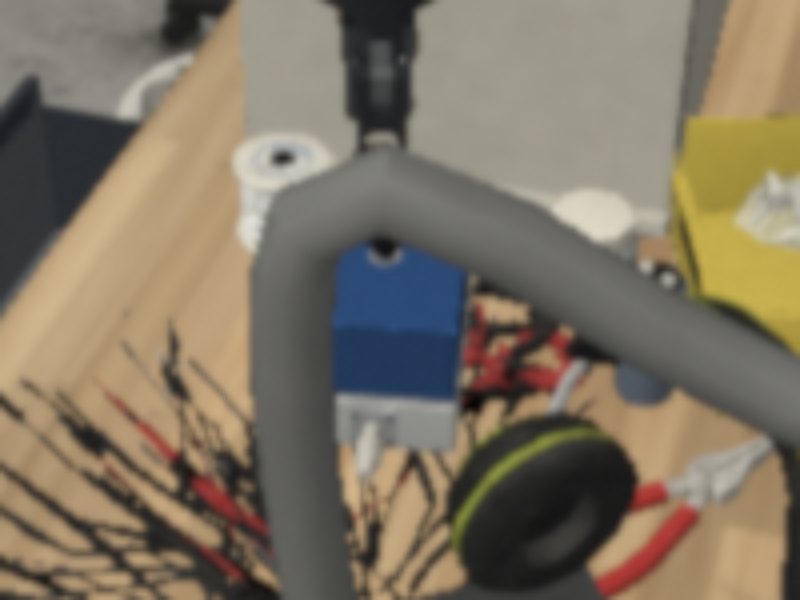

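View pics/top1.png

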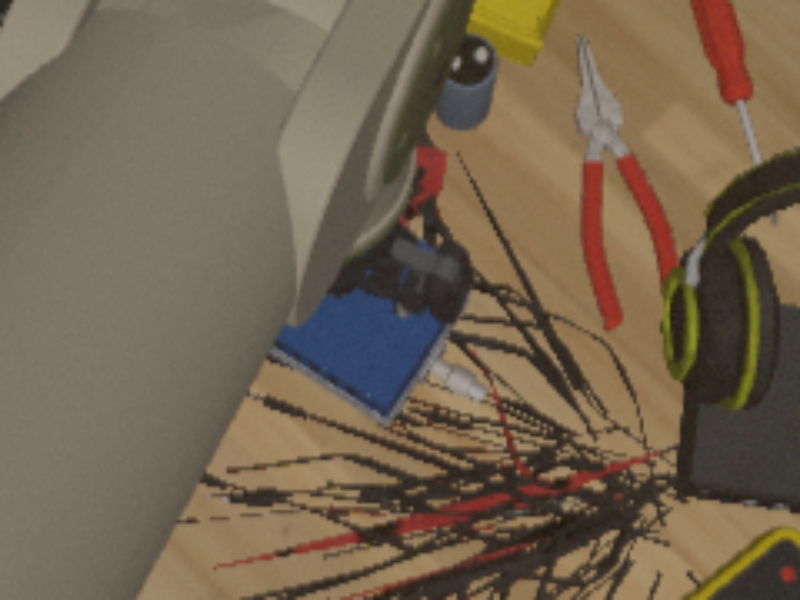

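The side view shows the gripper at about (380,100), above the knob at (383,250). The arm hides the knob in the top view. I'll re-read the state now that the arm has settled.

Run:
```python
from h import *
st();plan([(.5535,-.153,.097)])
```

```text
t 3.15 tcp [ 0.5536 -0.1479  0.1397] q [-0.34  0.39  0.7   1.67 -0.27  1.18  1.55] F [-0.   0.1  0.9] T [ 0.03 -0.04  0.02] w 0.0852
zaxis [ 0.431  0.902 -0.   ] x [-0.001  0.    -1.   ]
[ 0.554 -0.153  0.097] tool shift [ 0.0427 -0.0022 -0.0046] dist 0.043
```

Emit:
send_rows:
  plan:
    - [0.01, -0.002, -0.005, 0]
    - [0.02, -0.002, -0.005, 0]
    - [0.03, -0.002, -0.005, 0]
    - [0.037, -0.002, -0.005, 0]
    - [0.042, -0.002, -0.005, 0]
    - [0.042, -0.002, -0.005, 0]
    - [0.042, -0.002, -0.005, 0]

```text
t: 3.85
tcp_pos: [0.5532, -0.1542, 0.0974]
eef_rot: [-0.874, 1.388, 0.874]
ft_force: [-0.8, 0.5, 0.2]
width: 0.0852
```

Run:
```python
from h import *
st();plan([(.5535,-.153,.097)])
```

```text
t 3.85 tcp [ 0.5532 -0.1542  0.0974] q [-0.31  0.44  0.68  1.71 -0.31  1.1   1.59] F [-0.8  0.5  0.2] T [-0.03 -0.02  0.01] w 0.0852
zaxis [ 0.432  0.902 -0.   ] x [-0. -0. -1.]
[ 0.554 -0.153  0.097] tool shift [0.0004 0.0003 0.0012] dist 0.001
```

Well positioned. Closing on the knob.

Emit:
send_rows:
  plan:
    - [0, 0, 0, 0]
    - [0, 0, 0, 0]
    - [0, 0, 0, 0]
    - [0, 0, 0, 0]
    - [0, 0, 0, 0]
    - [0, 0, 0, 0]
    - [0, 0, 0, 0]
    - [0, 0, 0, 0]
  grip: 1
  squeeze: 50

```text
t: 4.65
tcp_pos: [0.5538, -0.1535, 0.0977]
eef_rot: [-0.875, 1.387, 0.875]
ft_force: [1.3, 3.4, 4.9]
width: 0.0204
```

Run:
```python
from h import *
st()
```

```text
t 4.65 tcp [ 0.5538 -0.1535  0.0977] q [-0.31  0.44  0.68  1.71 -0.31  1.1   1.59] F [1.3 3.4 4.9] T [ 0.91 -0.15 -0.03] w 0.0204
zaxis [0.431 0.902 0.001] x [ 0.001  0.001 -1.   ]
```

Emit:
send_rows:
  plan:
    - [-0.005, 0, 0, 0]
    - [-0.015, 0, 0, 0]
    - [-0.025, 0, 0, 0]
    - [-0.035, 0, 0, 0]
    - [-0.045, 0, 0, 0]
    - [-0.055, 0, 0, 0]
    - [-0.065, 0, 0, 0]
    - [-0.075, 0, 0, 0]
    - [-0.08, 0, 0, 0]
    - [-0.08, 0, 0, 0]

```text
t: 5.65
tcp_pos: [0.5536, -0.1543, 0.1782]
eef_rot: [-0.875, 1.387, 0.873]
ft_force: [0.3, -0.5, -1.8]
width: 0.0202
```

Run:
```python
from h import *
st()
im,d=vision.get_image("side"); save("pics/side2.png",cv2.resize(im[170:320,220:420],(800,600)))
plan([(.4535,-.087,.178),(.4535,-.087,.12),(.4535,-.087,.0585)])
```

```text
t 5.65 tcp [ 0.5536 -0.1543  0.1782] q [-0.34  0.36  0.72  1.62 -0.25  1.25  1.54] F [ 0.3 -0.5 -1.8] T [-0.01  0.    0.03] w 0.0202
zaxis [0.432 0.902 0.   ] x [ 0.001 -0.    -1.   ]
[ 0.454 -0.087  0.178] tool shift [-0.0006  0.119   0.0175] dist 0.12
[ 0.454 -0.087  0.12 ] tool shift [0.0574 0.119  0.0175] dist 0.133
[ 0.454 -0.087  0.058] tool shift [0.1189 0.119  0.0175] dist 0.169
```

View pics/side2.png

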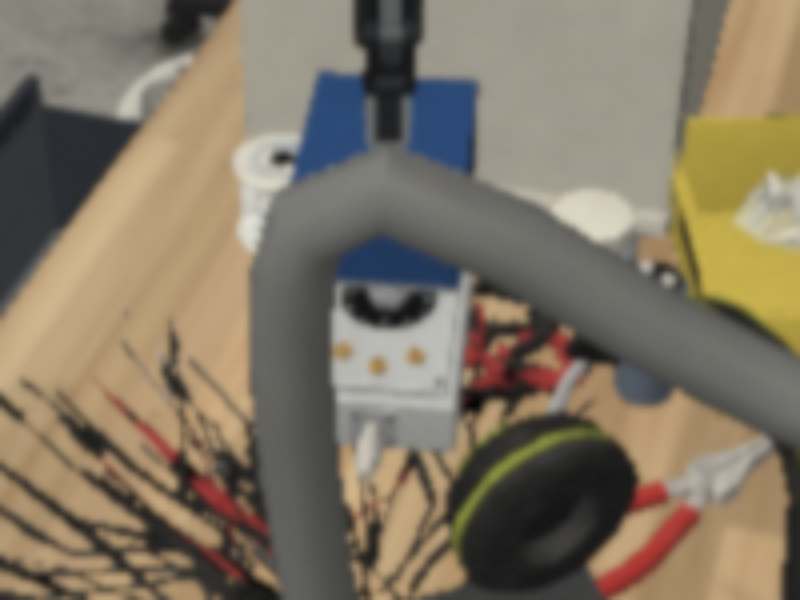

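The cover is clear of the housing: its lower rim is at about row 285 and the deck shows below it. Now I'll carry it sideways and down.

Emit:
send_rows:
  plan:
    - [0, 0.012, 0.002, 0]
    - [0, 0.03, 0.004, 0]
    - [0, 0.05, 0.007, 0]
    - [0, 0.07, 0.01, 0]
    - [0, 0.09, 0.013, 0]
    - [0, 0.107, 0.016, 0]
    - [0, 0.119, 0.0175, 0]
    - [0, 0.119, 0.0175, 0]
    - [0, 0.119, 0.0175, 0]

```text
t: 6.6
tcp_pos: [0.4535, -0.0869, 0.1772]
eef_rot: [-0.874, 1.388, 0.875]
ft_force: [0.0, -0.0, -2.4]
width: 0.0199
```

Run:
```python
from h import *
st()
plan([(.4535,-.087,.0585)])
```

```text
t 6.6 tcp [ 0.4535 -0.0869  0.1772] q [-0.55  0.06  0.71  1.9  -0.04  1.19  1.29] F [ 0.  -0.  -2.4] T [-0.02  0.02  0.02] w 0.0199
zaxis [0.432 0.902 0.   ] x [ 0.  0. -1.]
[ 0.454 -0.087  0.058] tool shift [ 1.187e-01  0.000e+00 -1.000e-04] dist 0.119
```

Emit:
send_rows:
  plan:
    - [0.01, 0, 0, 0]
    - [0.03, 0, 0, 0]
    - [0.05, 0, 0, 0]
    - [0.07, 0, 0, 0]
    - [0.085, 0, 0, 0]
    - [0.097, 0, 0, 0]
    - [0.105, 0, 0, 0]
    - [0.11, 0, 0, 0]
    - [0.114, 0, 0, 0]
    - [0.114, 0, 0, 0]

```text
t: 7.6
tcp_pos: [0.4534, -0.087, 0.0631]
eef_rot: [-0.874, 1.388, 0.874]
ft_force: [-0.2, -0.5, -2.0]
width: 0.0203
```

Run:
```python
from h import *
st()
im,d=vision.get_image("side"); save("pics/side3.png",cv2.resize(im[170:320,220:420],(800,600)))
st()
```

```text
t 7.6 tcp [ 0.4534 -0.087   0.0631] q [-0.49  0.23  0.69  2.04 -0.18  0.93  1.42] F [-0.2 -0.5 -2. ] T [ 0.02  0.02 -0.06] w 0.0203
zaxis [ 0.432  0.902 -0.   ] x [-0. -0. -1.]
t 7.65 tcp [ 0.4536 -0.087   0.0635] q [-0.49  0.23  0.69  2.03 -0.18  0.93  1.42] F [ 0.4  0.6 -2.6] T [-0.01 -0.04 -0.01] w 0.0205
zaxis [0.432 0.902 0.   ] x [ 0. -0. -1.]
```

View pics/side3.png

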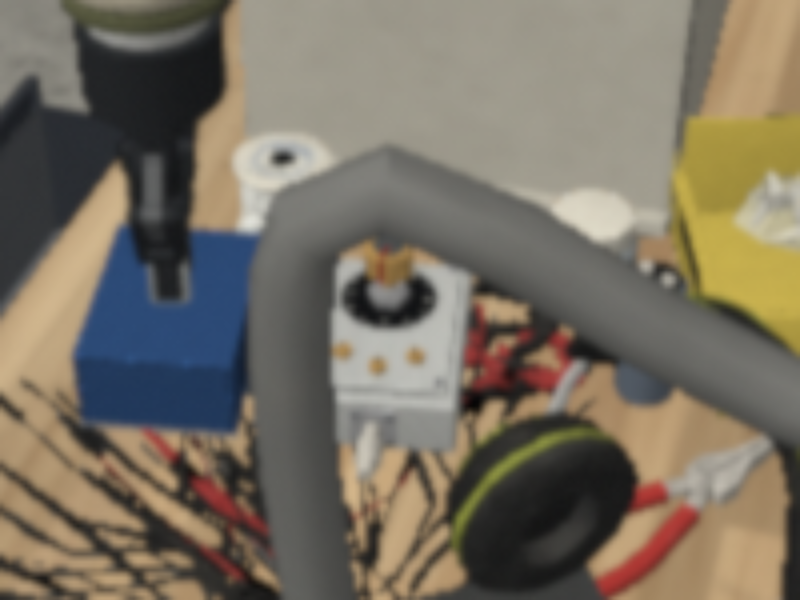

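The cover hangs level just above the bench with its front bottom edge at about (160,425). The brass head shows at (388,262), with the red line on its side facing the camera. Now lowering the last few millimetres.

Emit:
send_rows:
  plan:
    - [0.001, 0, 0, 0]
    - [0.002, 0, 0, 0]
    - [0.003, 0, 0, 0]
    - [0.004, 0, 0, 0]
    - [0.005, 0, 0, 0]
    - [0.0055, 0, 0, 0]
    - [0.0055, 0, 0, 0]
    - [0.0055, 0, 0, 0]

```text
t: 8.45
tcp_pos: [0.4535, -0.087, 0.0578]
eef_rot: [-0.874, 1.388, 0.874]
ft_force: [0.8, -0.3, -2.1]
width: 0.0202
```

Emit:
send_rows:
  plan:
    - [0.0005, 0, 0, 0]
    - [0.001, 0, 0, 0]
    - [0.0015, 0, 0, 0]
    - [0.002, 0, 0, 0]
    - [0.002, 0, 0, 0]

```text
t: 8.95
tcp_pos: [0.4535, -0.087, 0.0575]
eef_rot: [-0.873, 1.387, 0.875]
ft_force: [-11.5, 2.6, 27.0]
width: 0.0196
```

Emit:
send_rows:
  plan:
    - [-0.001, 0, 0, 0]
    - [-0.0015, 0, 0, 0]
    - [-0.0015, 0, 0, 0]

```text
t: 9.25
tcp_pos: [0.4535, -0.087, 0.0576]
eef_rot: [-0.874, 1.388, 0.874]
ft_force: [-4.2, -0.2, 8.6]
width: 0.02
```

Emit:
send_rows:
  plan:
    - [0, 0, 0, 0]
    - [0, 0, 0, 0]
    - [0, 0, 0, 0]
    - [0, 0, 0, 0]
    - [0, 0, 0, 0]
    - [0, 0, 0, 0]
    - [0, 0, 0, 0]
    - [0, 0, 0, 0]
  grip: -1

```text
t: 10.05
tcp_pos: [0.4534, -0.0869, 0.0573]
eef_rot: [-0.874, 1.388, 0.874]
ft_force: [0.7, -0.2, -0.7]
width: 0.0854
```

Emit:
send_rows:
  plan:
    - [-0.01, 0, 0, 0]
    - [-0.03, 0, 0, 0]
    - [-0.06, 0, 0, 0]
    - [-0.1, 0, 0, 0]
    - [-0.13, 0, 0, 0]
    - [-0.14, 0, 0, 0]
    - [-0.14, 0, 0, 0]

```text
t: 10.75
tcp_pos: [0.4544, -0.087, 0.199]
eef_rot: [-0.875, 1.385, 0.873]
ft_force: [0.3, -0.1, 0.1]
width: 0.0855
```

Run:
```python
from h import *
st()
im,d=vision.get_image("side"); save("pics/side4.png",cv2.resize(im[170:320,220:420],(800,600)));W=cloud("side",d)
it,dt=vision.get_image("top"); save("pics/top4.png",cv2.resize(it[150:330,200:440],(800,600)))
for q,z in (("thumbscrew_head",.075),("cover",0),("cover_knob",.069),("filter_housing",0)):
  for n in ("side","top"):
    for r in spotter.mark_of(q,n)[:2]: print(q,n,np.round(r["at"],1),r["p"],onz(n,r["at"],z).round(4))
```

```text
t 10.75 tcp [ 0.4544 -0.087   0.199 ] q [-0.57  0.04  0.71  1.87 -0.03  1.24  1.28] F [ 0.3 -0.1  0.1] T [ 0.03 -0.01 -0.05] w 0.0855
zaxis [0.432 0.902 0.002] x [ 0.003  0.001 -1.   ]
thumbscrew_head top [289.4 230.1] 0.74 [ 0.5655 -0.1305  0.075 ]
cover side [265.9 260. ] 0.66 [ 0.4602 -0.0823  0.    ]
cover side [380.9 299.9] 0.37 [ 0.6284 -0.3115  0.    ]
cover top [265.1 296.8] 0.73 [ 0.4496 -0.079   0.    ]
cover_knob side [259.7 235.6] 0.72 [ 0.4538 -0.0732  0.069 ]
cover_knob top [267.4 291.4] 0.89 [ 0.454  -0.0905  0.069 ]
filter_housing side [311.6 268.3] 0.59 [ 0.5423 -0.1565  0.    ]
filter_housing side [259.6 237.7] 0.47 [0.4782 0.0016 0.    ]
filter_housing top [303.2 244.8] 0.96 [ 0.5516 -0.1535  0.    ]
filter_housing top [299.4 178.4] 0.24 [ 0.6893 -0.1465  0.    ]
```

View pics/side4.png

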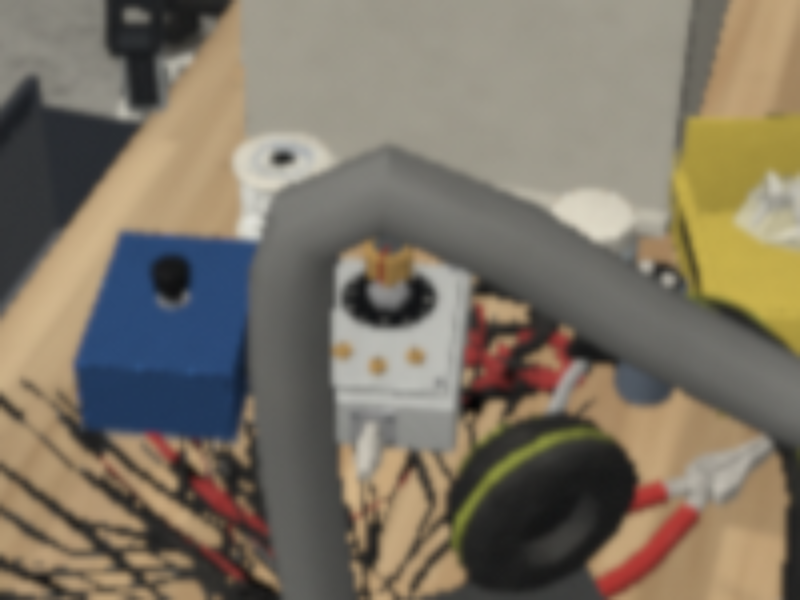

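View pics/top4.png

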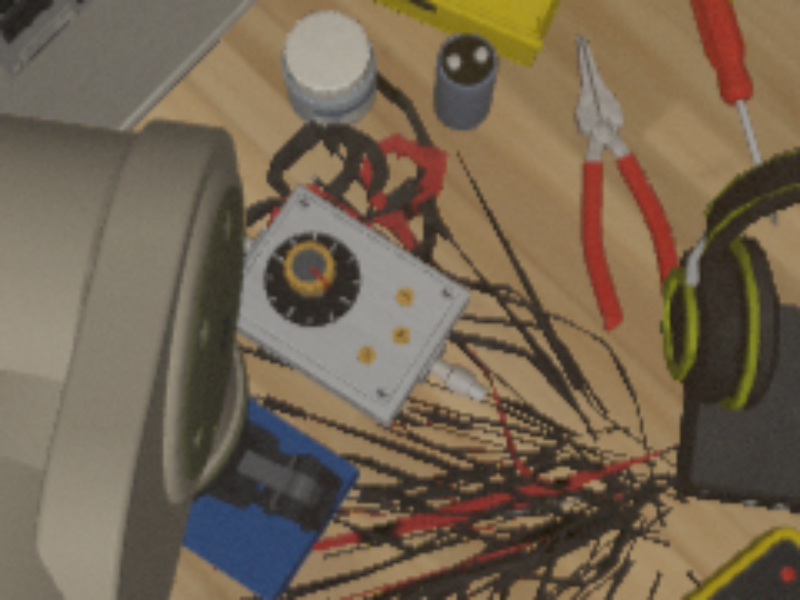

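The cover stands upright on the bench, separated from the filter by a clear gap. In the top crop the brass head is at about (310,265), and its red index points down and right. Now measuring the head's axis by depth.

Run:
```python
from h import *
im,d=vision.get_image("top");W=cloud("top",d)
c=np.array([.5645,-.1363]); 
s=(np.hypot(W[...,0]-c[0],W[...,1]-c[1])<.022)&(W[...,2]>.077)&(W[...,2]<.1)
P=W[s]; print(len(P),P.mean(0),np.median(P[:,2]),P.min(0),P.max(0)); 
print(cv2.minEnclosingCircle((P[:,:2]*1000).astype(np.float32)))
hsv=cv2.cvtColor(im,cv2.COLOR_RGB2HSV)
for z in(.0845,): print(onz("top",(293,229.5),z))
# red
r=s&(im[...,0]>1.8*im[...,1])&(im[...,0]>90); print(W[r].round(4)[:12])
# housing rect
h=(W[...,2]>.035)&(W[...,2]<.052)&(np.hypot(W[...,0]-.5535,W[...,1]+.153)<.085)
print(cv2.minAreaRect((W[h][:,:2]*1000).astype(np.float32)))
plan([(c[0],c[1],.2),(c[0],c[1],.10),(c[0],c[1],.068)])
```

```text
180 [ 0.56512212 -0.13626694  0.08271357] 0.08272304692077972 [ 0.55195236 -0.15017578  0.0771743 ] [ 0.57960722 -0.12260703  0.0873356 ]
((565.7844848632812, -136.37957763671875), 13.860818862915039)
[ 0.56453703 -0.13762192  0.0845    ]
[[ 0.5633 -0.1377  0.0861]
 [ 0.5617 -0.1394  0.0846]
 [ 0.5602 -0.1412  0.083 ]
 [ 0.5582 -0.143   0.0836]]
((537.5725708007812, -142.09268188476562), (123.6635971069336, 130.2652130126953), 55.968257904052734)
[ 0.564 -0.136  0.2  ] tool shift [-0.0031 -0.1216  0.0036] dist 0.122
[ 0.564 -0.136  0.1  ] tool shift [ 0.0969 -0.1217  0.0037] dist 0.156
[ 0.564 -0.136  0.068] tool shift [ 0.1289 -0.1217  0.0037] dist 0.177
```

Emit:
send_rows:
  plan:
    - [0, -0.03, 0.001, 0]
    - [0, -0.07, 0.002, 0]
    - [0, -0.1, 0.003, 0]
    - [0, -0.122, 0.004, 0]
    - [0.03, -0.122, 0.004, 0]
    - [0.06, -0.122, 0.004, 0]
    - [0.08, -0.122, 0.004, 0]
    - [0.095, -0.122, 0.004, 0]
    - [0.095, -0.122, 0.004, 0]
    - [0.095, -0.122, 0.004, 0]

```text
t: 12.3
tcp_pos: [0.5655, -0.1362, 0.1029]
eef_rot: [-0.875, 1.388, 0.874]
ft_force: [0.2, 0.1, 0.4]
width: 0.0851
```

Run:
```python
from h import *
st(); plan([(.565,-.1363,.062)])
```

```text
t 12.3 tcp [ 0.5655 -0.1362  0.1029] q [-0.36  0.46  0.71  1.69 -0.33  1.12  1.57] F [0.2 0.1 0.4] T [-0.01 -0.02  0.02] w 0.0851
zaxis [ 0.432  0.902 -0.   ] x [ 0. -0. -1.]
[ 0.565 -0.136  0.062] tool shift [ 0.0409  0.0004 -0.0003] dist 0.041
```

Emit:
send_rows:
  plan:
    - [0.01, 0, 0, 0]
    - [0.02, 0, 0, 0]
    - [0.03, 0, 0, 0]
    - [0.037, 0, 0, 0]
    - [0.041, 0, 0, 0]
    - [0.041, 0, 0, 0]
    - [0.041, 0, 0, 0]

```text
t: 13.0
tcp_pos: [0.5653, -0.1362, 0.0614]
eef_rot: [-0.874, 1.388, 0.874]
ft_force: [-0.5, 0.3, 0.0]
width: 0.0857
```

Emit:
send_rows:
  plan:
    - [0, 0, 0, 0]
    - [0, 0, 0, 0]
    - [0, 0, 0, 0]
    - [0, 0, 0, 0]
    - [0, 0, 0, 0]
    - [0, 0, 0, 0]
    - [0, 0, 0, 0]
    - [0, 0, 0, 0]
  grip: 1
  squeeze: 30

```text
t: 13.8
tcp_pos: [0.5657, -0.1354, 0.0617]
eef_rot: [-0.874, 1.387, 0.875]
ft_force: [-0.1, 3.7, 6.0]
width: 0.027
```

Run:
```python
from h import *
st()
im,d=vision.get_image("side"); save("pics/side5.png",cv2.resize(im[170:320,220:420],(800,600)))
it,dt=vision.get_image("top"); save("pics/top5.png",cv2.resize(it[150:330,200:440],(800,600)))
```

```text
t 13.8 tcp [ 0.5657 -0.1354  0.0617] q [-0.34  0.51  0.69  1.73 -0.37  1.04  1.6 ] F [-0.1  3.7  6. ] T [ 0.68  0.08 -0.03] w 0.027
zaxis [0.431 0.902 0.001] x [ 0.001  0.001 -1.   ]
```

View pics/side5.png

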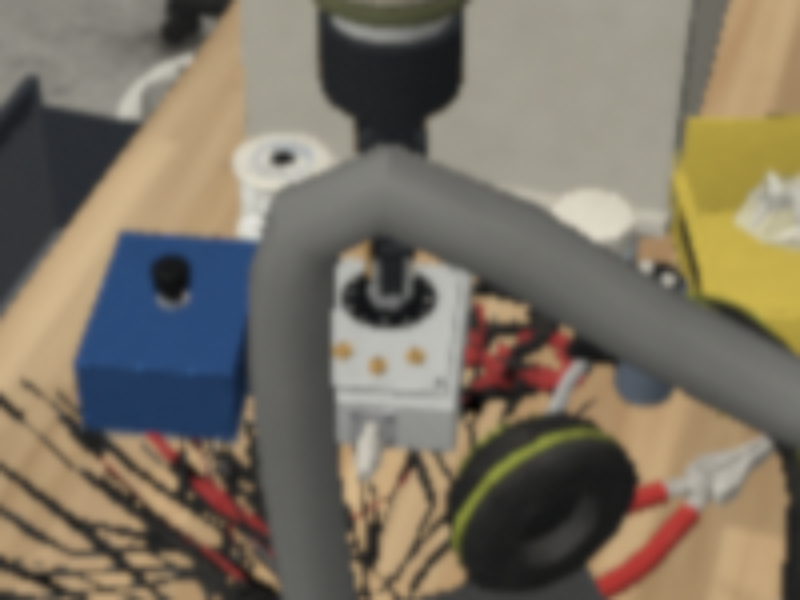

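View pics/top5.png

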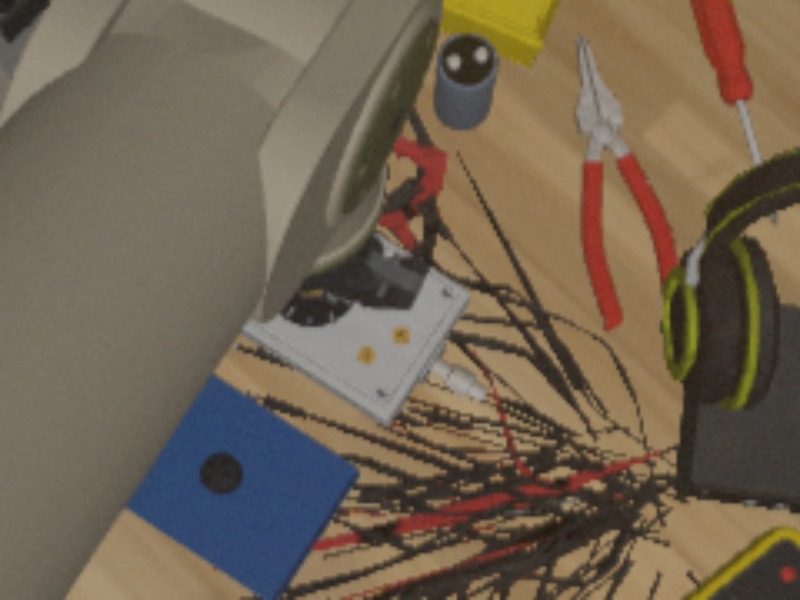

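The fingers are closed on the head (side crop (390,270), width 27 mm). The cover stands free, with its knob at (222,472) in the top crop. Turning clockwise.

Emit:
send_rows:
  plan:
    - [0, 0, 0, 5]
    - [0, 0, 0, 10]
    - [0, 0, 0, 15]
    - [0, 0, 0, 20]
    - [0, 0, 0, 25]
    - [0, 0, 0, 30]
    - [0, 0, 0, 35]
    - [0, 0, 0, 40]
    - [0, 0, 0, 45]
    - [0, 0, 0, 45]

```text
t: 14.9
tcp_pos: [0.5652, -0.1357, 0.0615]
eef_rot: [-0.263, 1.555, 0.264]
ft_force: [-1.1, 3.6, 5.7]
width: 0.0269
```

Run:
```python
from h import *
st()
im,d=vision.get_image("side"); save("pics/side6.png",cv2.resize(im[200:260,280:360],(800,600)))
```

```text
t 14.9 tcp [ 0.5652 -0.1357  0.0615] q [-0.46  0.57  0.86  1.73 -0.48  1.07  0.9 ] F [-1.1  3.6  5.7] T [ 0.69  0.43 -0.03] w 0.0269
zaxis [ 0.944  0.33  -0.   ] x [-0.  0. -1.]
```

View pics/side6.png

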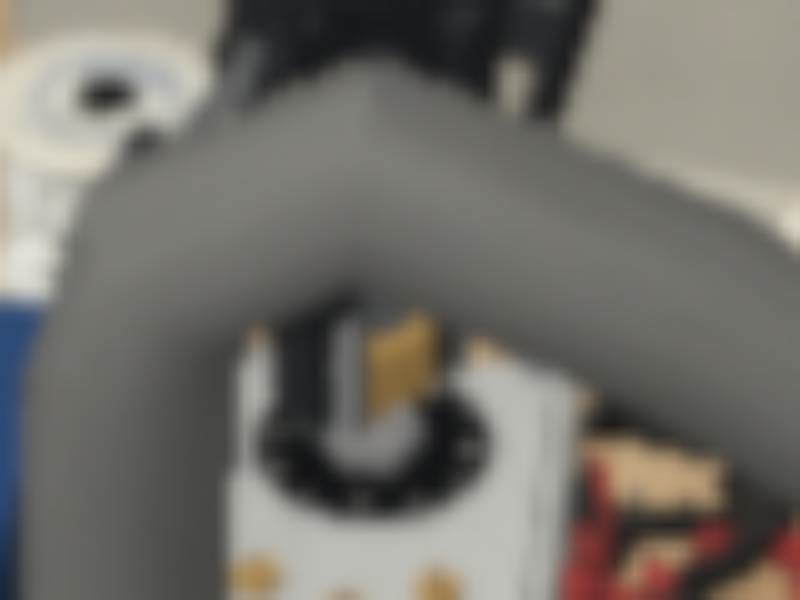

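The red line has moved out of the camera's view, so the head is turning with the fingers. I'll continue in smaller calls and watch the twist.

Emit:
send_rows:
  plan:
    - [0, 0, 0, 4]
    - [0, 0, 0, 8]
    - [0, 0, 0, 12]
    - [0, 0, 0, 16]
    - [0, 0, 0, 20]
    - [0, 0, 0, 20]

```text
t: 15.55
tcp_pos: [0.565, -0.1357, 0.0614]
eef_rot: [0.01, 1.571, -0.009]
ft_force: [-1.0, 3.8, 4.8]
width: 0.027
```

Run:
```python
from h import *
st()
```

```text
t 15.55 tcp [ 0.565  -0.1357  0.0614] q [-0.51  0.6   0.94  1.73 -0.54  1.09  0.6 ] F [-1.   3.8  4.8] T [ 0.66  0.57 -0.  ] w 0.027
zaxis [ 1.    -0.012 -0.001] x [-0.001  0.    -1.   ]
```

Emit:
send_rows:
  plan:
    - [0, 0, 0, 4]
    - [0, 0, 0, 8]
    - [0, 0, 0, 12]
    - [0, 0, 0, 16]
    - [0, 0, 0, 20]
    - [0, 0, 0, 20]

```text
t: 16.15
tcp_pos: [0.5643, -0.1371, 0.0614]
eef_rot: [0.283, 1.553, -0.285]
ft_force: [-3.8, 0.2, 5.3]
width: 0.027
```

Run:
```python
from h import *
st()
```

```text
t 16.15 tcp [ 0.5643 -0.1371  0.0614] q [-0.55  0.64  1.02  1.73 -0.6   1.12  0.3 ] F [-3.8  0.2  5.3] T [-0.09  0.9   0.4 ] w 0.027
zaxis [ 0.935 -0.354 -0.001] x [-0.001 -0.001 -1.   ]
```

The twist jumped to +0.4 N·m, which suggests the seat. I'll press a little further to confirm.

Emit:
send_rows:
  plan:
    - [0, 0, 0, 2]
    - [0, 0, 0, 4]
    - [0, 0, 0, 4]

```text
t: 16.45
tcp_pos: [0.5638, -0.1377, 0.0614]
eef_rot: [0.337, 1.546, -0.34]
ft_force: [-5.3, -1.4, 7.1]
width: 0.0266
```

Run:
```python
from h import *
st()
im,d=vision.get_image("side"); save("pics/side7.png",cv2.resize(im[200:260,280:360],(800,600)))
it,dt=vision.get_image("top"); save("pics/top7.png",cv2.resize(it[190:280,250:370],(800,600)))
```

```text
t 16.45 tcp [ 0.5638 -0.1377  0.0614] q [-0.56  0.65  1.04  1.74 -0.62  1.12  0.24] F [-5.3 -1.4  7.1] T [-0.41  1.19  0.44] w 0.0266
zaxis [ 0.908 -0.418 -0.001] x [-0.002 -0.002 -1.   ]
```

View pics/side7.png

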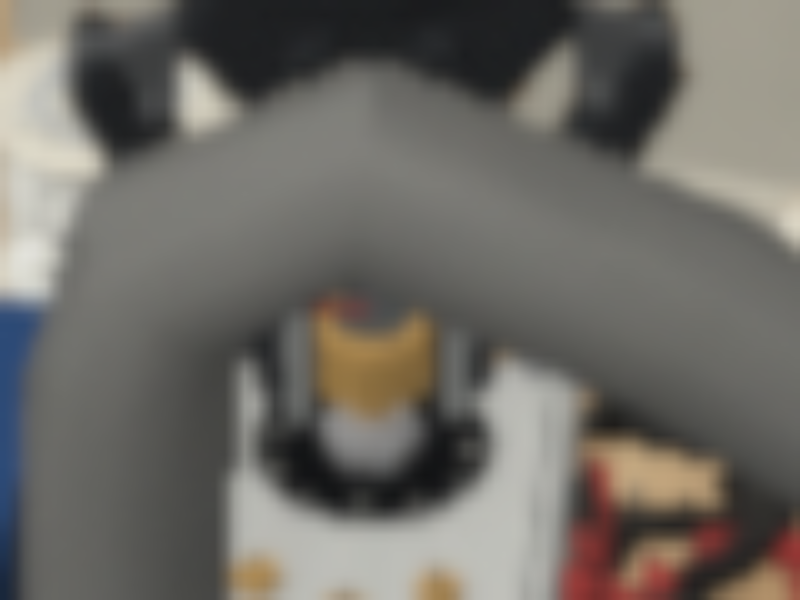

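View pics/top7.png

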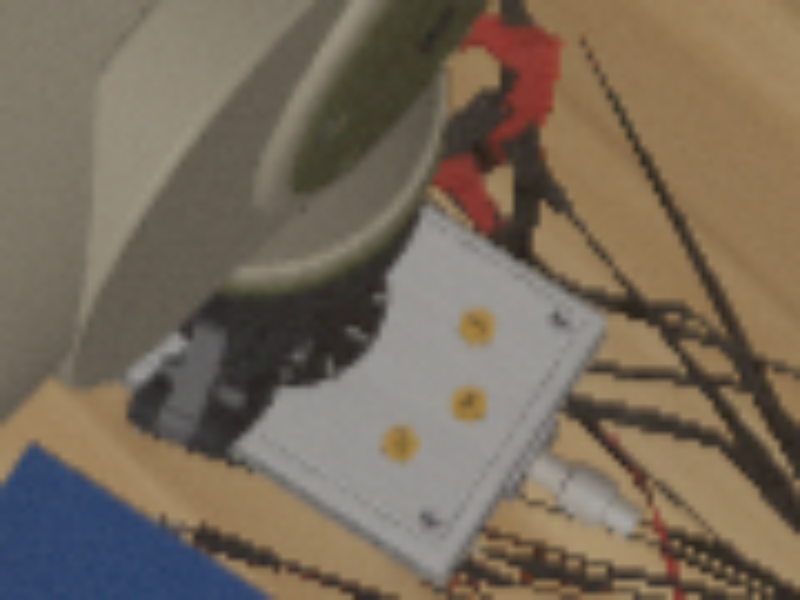

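In the side crop the red index on top now points left, at (335,305), which is towards the housing's −x side. Together with a twist that levels off at 0.44 N·m (running friction is 0.05), this indicates the seat. I'll release, check the index, and regrip at an angle that leaves it visible and lets the full quarter turn fit in range.

Emit:
send_rows:
  plan:
    - [0, 0, 0, 0]
    - [0, 0, 0, 0]
    - [0, 0, 0, 0]
    - [0, 0, 0, 0]
    - [0, 0, 0, 0]
  grip: 0

```text
t: 17.05
tcp_pos: [0.5652, -0.1359, 0.0612]
eef_rot: [0.336, 1.545, -0.337]
ft_force: [-0.1, 0.4, -1.1]
width: 0.0426
```

Run:
```python
from h import *
st()
im,d=vision.get_image("side"); save("pics/side8.png",cv2.resize(im[200:260,280:360],(800,600)))
plan([(.565,-.1363,.062)])
```

```text
t 17.05 tcp [ 0.5652 -0.1359  0.0612] q [-0.56  0.65  1.04  1.73 -0.62  1.12  0.24] F [-0.1  0.4 -1.1] T [-0.01  0.   -0.04] w 0.0426
zaxis [ 0.909 -0.416 -0.   ] x [-0. -0. -1.]
[ 0.565 -0.136  0.062] tool shift [-0.0008 -0.0004 -0.    ] dist 0.001
```

View pics/side8.png

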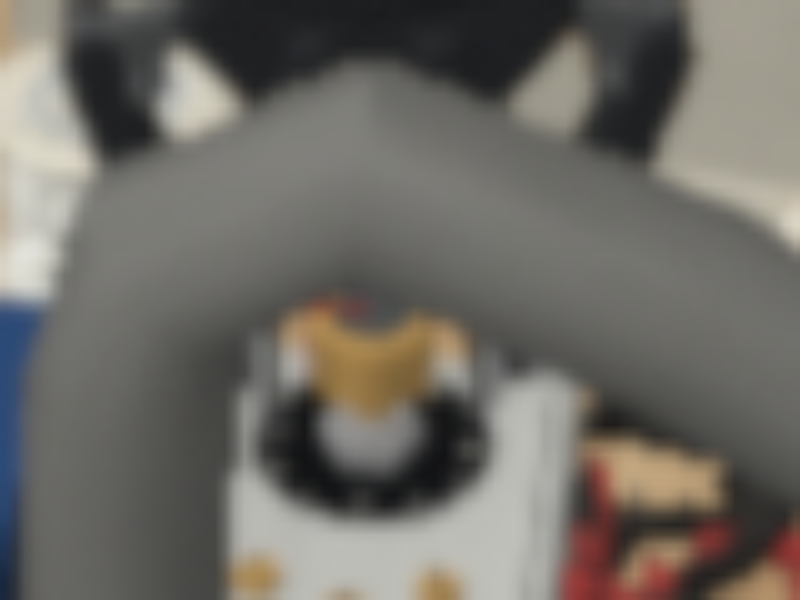

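Opened, with the index unchanged at about (335,305). I'll measure its direction from the red pixels, then rotate the open fingers clockwise by about 95°.

Run:
```python
from h import *
im,d=vision.get_image("side")
f=im.astype(int); r=(f[...,0]>1.5*f[...,1])&(f[...,0]>f[...,2]*1.5)&(f[...,0]>80)
hh=cv2.cvtColor(im,cv2.COLOR_RGB2HSV)
for v in range(224,242):
  for u in range(308,328):
    if hh[v,u,0]<8 or hh[v,u,0]>172:
      if hh[v,u,1]>90: 
        w=onz("side",(u,v),.084); e=w[:2]-[.565,-.1363]; print(u,v,im[v,u],w.round(4),np.degrees(np.arctan2(e[1],e[0])).round(0),np.hypot(*e).round(4))
print(proj("side",(.565,-.1363,.084)))
```

```text
[316.44432478 231.79120237]
```

Emit:
send_rows:
  plan:
    - [0, 0, 0, 8]
    - [0, 0, 0, 16]
    - [0, 0, 0, 24]
    - [0, 0, 0, 32]
    - [0, 0, 0, 40]
    - [0, 0, 0, 48]
    - [0, 0, 0, 54]
    - [0, 0, 0, 60]
    - [0, 0, 0, 60]

```text
t: 18.05
tcp_pos: [0.5652, -0.136, 0.0611]
eef_rot: [1.14, 1.252, -1.141]
ft_force: [-0.5, 0.6, 0.7]
width: 0.0425
```

Emit:
send_rows:
  plan:
    - [0, 0, 0, 8]
    - [0, 0, 0, 16]
    - [0, 0, 0, 24]
    - [0, 0, 0, 30]
    - [0, 0, 0, 35]
    - [0, 0, 0, 35]
    - [0, 0, 0, 35]

```text
t: 18.75
tcp_pos: [0.5651, -0.1361, 0.0612]
eef_rot: [1.575, 0.922, -1.576]
ft_force: [-0.6, -0.4, 0.5]
width: 0.0424
```

Run:
```python
from h import *
st();plan([(.565,-.1363,.062)])
```

```text
t 18.75 tcp [ 0.5651 -0.1361  0.0612] q [-0.69  0.9   1.36  1.74 -0.92  1.3  -1.2 ] F [-0.6 -0.4  0.5] T [-0.02  0.01 -0.01] w 0.0424
zaxis [-0.49  -0.872  0.   ] x [-0. -0. -1.]
[ 0.565 -0.136  0.062] tool shift [-0.0008 -0.      0.0002] dist 0.001
```

Emit:
send_rows:
  plan:
    - [0, 0, 0, 0]
    - [0, 0, 0, 0]
    - [0, 0, 0, 0]
    - [0, 0, 0, 0]
    - [0, 0, 0, 0]
    - [0, 0, 0, 0]
  grip: 1
  squeeze: 30

```text
t: 19.35
tcp_pos: [0.5656, -0.1355, 0.0616]
eef_rot: [1.579, 0.92, -1.577]
ft_force: [0.8, 4.6, 5.2]
width: 0.0267
```

Emit:
send_rows:
  plan:
    - [0, 0, 0, 2]
    - [0, 0, 0, 4]
    - [0, 0, 0, 4]

```text
t: 19.65
tcp_pos: [0.5654, -0.1353, 0.0615]
eef_rot: [1.626, 0.874, -1.626]
ft_force: [-1.7, 4.8, 7.1]
width: 0.0271
```

Run:
```python
from h import *
st()
```

```text
t 19.65 tcp [ 0.5654 -0.1353  0.0615] q [-0.69  0.91  1.37  1.74 -0.93  1.31 -1.27] F [-1.7  4.8  7.1] T [1.03 0.3  0.64] w 0.0271
zaxis [-0.553 -0.833 -0.001] x [-0.     0.001 -1.   ]
```

Seat confirmed: 0.64 N·m after only 4° of push. Now backing off a quarter turn counter-clockwise.

Emit:
send_rows:
  plan:
    - [0, 0, 0, -5]
    - [0, 0, 0, -10]
    - [0, 0, 0, -15]
    - [0, 0, 0, -20]
    - [0, 0, 0, -25]
    - [0, 0, 0, -30]
    - [0, 0, 0, -35]
    - [0, 0, 0, -40]
    - [0, 0, 0, -45]
    - [0, 0, 0, -50]

```text
t: 20.65
tcp_pos: [0.5655, -0.135, 0.0617]
eef_rot: [0.994, 1.334, -0.991]
ft_force: [-1.4, 5.6, 9.3]
width: 0.027
```

Emit:
send_rows:
  plan:
    - [0, 0, 0, -5]
    - [0, 0, 0, -10]
    - [0, 0, 0, -15]
    - [0, 0, 0, -20]
    - [0, 0, 0, -25]
    - [0, 0, 0, -30]
    - [0, 0, 0, -35]
    - [0, 0, 0, -40]
    - [0, 0, 0, -42]
    - [0, 0, 0, -42]

```text
t: 21.65
tcp_pos: [0.5654, -0.1349, 0.0619]
eef_rot: [0.432, 1.528, -0.428]
ft_force: [-2.9, 6.4, 11.2]
width: 0.0269
```

Run:
```python
from h import *
st()
im,d=vision.get_image("side"); save("pics/side9.png",cv2.resize(im[200:260,280:360],(800,600)))
st()
it,dt=vision.get_image("top"); save("pics/top9.png",cv2.resize(it[190:330,220:407],(800,600)))
for q,z in (("thumbscrew_head",.075),("cover",0),("cover_knob",.069)):
  for n in ("side","top"):
    for r in spotter.mark_of(q,n)[:1]: print(q,n,np.round(r["at"],1),r["p"],onz(n,r["at"],z).round(4))
```

```text
t 21.65 tcp [ 0.5654 -0.1349  0.0619] q [-0.58  0.67  1.07  1.73 -0.64  1.13  0.14] F [-2.9  6.4 11.2] T [1.38 0.6  0.03] w 0.0269
zaxis [ 0.853 -0.522 -0.001] x [ 0.     0.002 -1.   ]
t 21.7 tcp [ 0.5654 -0.1349  0.0618] q [-0.58  0.67  1.07  1.73 -0.64  1.13  0.14] F [-2.8  7.7 10.3] T [1.46 0.55 0.09] w 0.0269
zaxis [ 0.853 -0.523 -0.001] x [ 0.     0.002 -1.   ]
thumbscrew_head side [317.5 234.7] 0.44 [ 0.5675 -0.1366  0.075 ]
cover side [266.3 258.4] 0.97 [ 0.4632 -0.0775  0.    ]
cover top [268.8 296.3] 0.94 [ 0.4505 -0.0862  0.    ]
cover_knob side [257.7 236.2] 0.98 [ 0.449  -0.0732  0.069 ]
cover_knob top [265.2 287.8] 0.57 [ 0.4606 -0.0865  0.069 ]
```

View pics/side9.png

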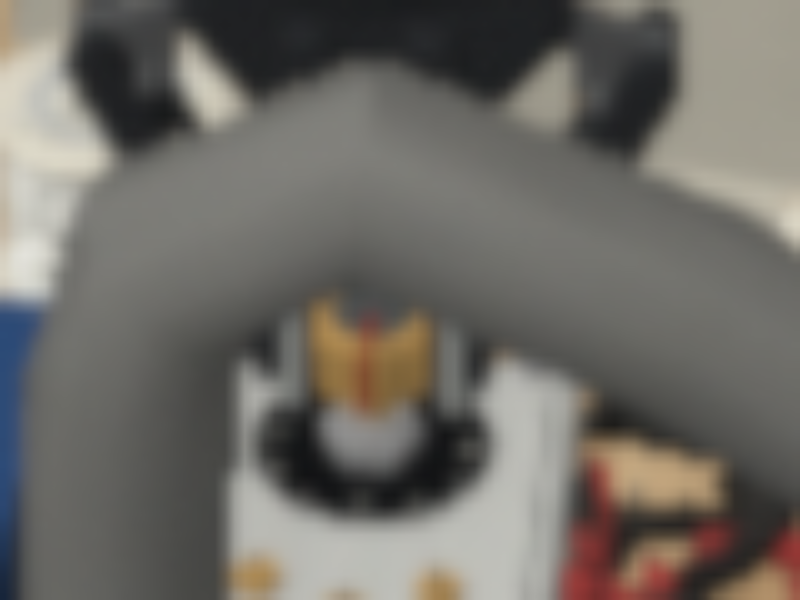

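View pics/top9.png

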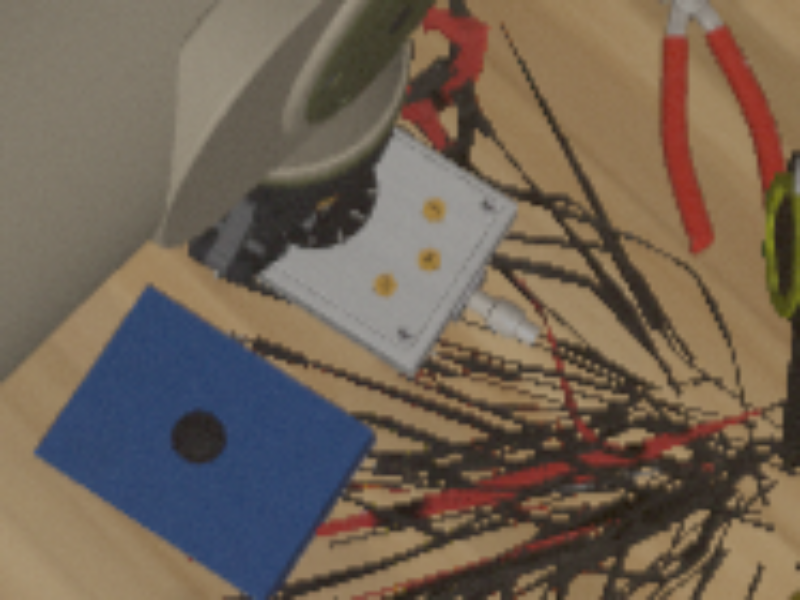

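The red line on the head's side now faces the camera at (367,365), where a quarter turn off the seat should put it. The cover stands clear and untouched. I'll let things settle, then hand in.

Emit:
send_rows:
  plan:
    - [0, 0, 0, 0]
    - [0, 0, 0, 0]
    - [0, 0, 0, 0]
    - [0, 0, 0, 0]
    - [0, 0, 0, 0]

```text
t: 22.55
tcp_pos: [0.5654, -0.1348, 0.0618]
eef_rot: [0.433, 1.528, -0.429]
ft_force: [-2.7, 7.3, 11.6]
width: 0.0268
```

Run:
```python
from h import *
st(); print(np.round(manip.sense()['qvel'],3)); print(manip.hand_in())
```

```text
t 22.55 tcp [ 0.5654 -0.1348  0.0618] q [-0.58  0.67  1.07  1.73 -0.64  1.13  0.14] F [-2.7  7.3 11.6] T [1.45 0.63 0.09] w 0.0268
zaxis [ 0.852 -0.523 -0.001] x [ 0.     0.002 -1.   ]
[-0.001  0.    -0.001 -0.001 -0.    -0.001  0.001]
the job is handed in; nothing more can be done
None
```

I handed the job in at 22.55 s of the 54 s allowed, with the arm still gripping the thumbscrew about a quarter turn off its seat; no verdict was reported.

- **Cover:** I lifted it by its knob and set it down upright at about (0.4535, −0.087), clear of the filter. The last pictures show it upright and untouched by the fingers.
- **Seating:** I turned the screw clockwise until it stopped. I then released, regripped and pushed 4° further. The twist rose to 0.64 N·m, against a running friction of about 0.05, so it was on its hard stop.
- **Back-off:** I turned it back 92°, which allows about 2° for twist in the grip. The red index line ended within about 5° of where a quarter turn should put it.
- **At hand-in:** The arm was at rest, with the fingers closed at 27 mm on the 28 mm head at a 30 N squeeze setting. The wrist felt about 14 N of sideways and downward load, left over from the grip being slightly off centre.

**Not measured or in disagreement:**
- I judged the screw angle from the tool's turn and the index line, because the joint itself cannot be read.
- The side-camera network put the cover and its knob up to about 15 mm off in y from the top camera and the arm.
- I did not re-measure the bystanders at the end, but nothing in the pictures showed any of them moved.

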